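# Load the leak-test jig and start the test

### The job

Slip the thin pry blade into the notch under the test jig's cover, lever the cover up with it and swing it wide open; lay the blade flat in the long grey tray when it is no longer needed. Stand every brass tank connector from the bench upright, flange down, inside the jig's chamber, shut the cover fully, and then press the three blue buttons of the control box all the way down, one at a time: the left one, then the right one, then the middle one. Never press a button while the cover is open, and leave the lever valve, the dial indicator and the cup where they stand.

Things in the scene. Friction and masses are not known exactly. Their poses are not given: they have to be found in the camera images.
- cover (a joint): hinge angle of the test jig's flat aluminium cover, rad: 0 shut, grows as the cover swings up and away from the robot, stop at 1.9. The hinge is stiff (0.22 N m of friction): the cover stays at whatever angle it is left; lifting its free edge takes about 3 N. No latch.
- cover_hinge (a point): on the cover's hinge axis, at its middle, level with the top of the jig's walls (78 mm above the bench). The axes are the jig's: x points from the free edge to the hinge (away from the robot), y along the hinge axis, z up. The cover is a plate 120 mm (from hinge to free edge) x 230 mm x 8 mm; shut, it lies flat on the walls, its underside at the height of this point, its free edge flush with the jig's front face.
- cover_edge (a point): middle of the cover's free edge, half-way through its thickness; it moves with the cover
- notch (a point): centre of the notch for the pry blade, on the jig's front face (the face towards the robot) directly under the cover's free edge. The notch is cut through the 10 mm thick front wall, 60 mm wide and 12 mm high, its roof being the cover's underside: too low for a fingertip. It is framed in black, and a black strip 60 mm long on top of the cover, along its free edge, marks it from above. Axes as for cover_hinge.
- chamber (a point): centre of the floor (8 mm above the bench) of the jig's chamber, a steel box fixed to the bench, open at the top once the cover is open: inside 100 mm (x) x 210 mm (y), 70 mm deep, walls 10 mm thick. Axes as for cover_hinge. Three connectors fit in a row along y. It is empty at the start.
- blade_grip (a point): centre of the handle of the pry blade (half-way up): a black plastic bar 80 mm long (x), 20 mm wide (y), 24 mm high (z), with a stiff steel blade 70 mm long, 20 mm wide and 3 mm thick sticking straight out of its +x end at mid-height, 12 mm above its underside. x points to the blade's tip; 120 g. It starts flat on the bench in front of the jig.
- blade_tip (a point): middle of the blade's tip, 110 mm from blade_grip along its x
- tray_in (a point): centre of the inner floor (4 mm above the bench) of the long grey polymer tray fixed to the bench: outside 100 mm (x) x 230 mm (y) x 24 mm high, walls 4 mm thick, axes along its sides. The tray and the control box may change places.
- c1_mid (a point): centre (half-way up) of a brass tank connector: round flange 56 mm across and 12 mm thick at the bottom, on it a round tube 34 mm across, 62 mm high in all; z points from flange to tube; about 250 g. Starts standing on its flange on the bench. Only some of the four are there.
- c2_mid (a point): centre (half-way up) of a brass tank connector: round flange 56 mm across and 12 mm thick at the bottom, on it a round tube 34 mm across, 62 mm high in all; z points from flange to tube; about 250 g. Starts standing on its flange on the bench. Only some of the four are there.
- c3_mid (a point): centre (half-way up) of a brass tank connector: round flange 56 mm across and 12 mm thick at the bottom, on it a round tube 34 mm across, 62 mm high in all; z points from flange to tube; about 250 g. Starts standing on its flange on the bench. Only some of the four are there.
- c4_mid (a point): centre (half-way up) of a brass tank connector: round flange 56 mm across and 12 mm thick at the bottom, on it a round tube 34 mm across, 62 mm high in all; z points from flange to tube; about 250 g. Starts standing on its flange on the bench. Only some of the four are there.
- b_left (a joint): travel of the left (+y) button on the control box, m: 0 released, 0.006 fully pressed; spring, 5 N when fully down; springs back
- b_left_top (a point): centre of the top of the left (+y) button's cap, 36 mm across, 62 mm above the bench and 10 mm above its round housing, pressed straight down; the three equal blue buttons stand 58 mm apart in a row on a grey box 90 x 190 x 40 mm high; left and right are as the robot sees them
- b_middle (a joint): travel of the middle button on the control box, m: 0 released, 0.006 fully pressed; spring, 5 N when fully down; springs back
- b_middle_top (a point): centre of the top of the middle button's cap, 36 mm across, 62 mm above the bench and 10 mm above its round housing, pressed straight down; the three equal blue buttons stand 58 mm apart in a row on a grey box 90 x 190 x 40 mm high; left and right are as the robot sees them
- b_right (a joint): travel of the right (-y) button on the control box, m: 0 released, 0.006 fully pressed; spring, 5 N when fully down; springs back
- b_right_top (a point): centre of the top of the right (-y) button's cap, 36 mm across, 62 mm above the bench and 10 mm above its round housing, pressed straight down; the three equal blue buttons stand 58 mm apart in a row on a grey box 90 x 190 x 40 mm high; left and right are as the robot sees them
- valve: bystander: loose brass lever valve, 90 mm body with a 110 mm steel lever, 65 mm high; origin under its middle
- indicator: bystander: dial indicator on a magnetic base 60 x 50 mm, 205 mm high; origin under the base
- cup: bystander: grey polymer parts cup, 76 mm across, 75 mm high; origin under its middle

How it is judged:
By the outcome, as a careful person would: the job done as asked, in the order asked, and still so for the second after the job is handed in, with the robot touching nothing.
Of c1, c2, c3, c4 only 2 to 3 are there at a start; the rules pass over those that are not, and their reading is None.
At some moment in a run one of c1, c2, c3, c4 may be knocked a few centimetres aside while the robot is not near it.
It also fails if it takes over 208 s, if anything falls off the work surface, if the arm or the gripper's body presses on something with over 40 N, if the wrist force passes 120 N, or if a joint passes its speed limit or range.

### The arm

A 6-joint arm with a two-finger parallel gripper is mounted at the origin on the work surface. World frame = base frame: x ahead of the robot, y to its left, z up, the work surface at z = 0. Lengths are in m, angles in rad, forces in N, time in s.
With the tool pointing down it reaches from about 0.275 to 0.85 m from the base axis. Payload 5.2 kg.
Tool frame: the origin (TCP) lies at the very end of the fingers, on their centre line; the grasp point (between the pads) lies 19 mm behind it; z points along the fingers, y is the direction in which the jaws open and shut (so a half turn about z gives the same grasp; the last joint's range is limited). The gripper opens to 85 mm and grips with 20 to 120 N. Pads are 22 mm wide; open, the fingers measure 114 mm over their backs; the gripper's body (76 mm by 85 mm) begins 54 mm behind the grasp point. The pads swing forward as they close: fully open they stand 13 mm farther back than shut.
Start: joints at [-1.422, 0.259, 1.535, -0, 1.348, -0.203], TCP at [0.19, -0.516, 0.231] pointing down, gripper open.
Joint ranges: [-3.14, 3.14], [-0.91, 2.08], [0.19, 2.58], [-1.22, 4.36], [0.22, 2.71], [-3.12, 3.12]. Speed limits (rad/s): [2.57, 2.57, 3.14, 3.14, 3.14, 3.14].

### API

Orientations are given as [roll, pitch, yaw] about the fixed x, y, z axes, in that order (R = Rz(yaw) Ry(pitch) Rx(roll)).
In Python, from workcell import env gives the robot as it stands.
- The arm moves only by the tool step_arm, never from a script. Its arguments are lists of equal length, an entry for each row: "travel": the shift along the tool's x, y, z scaled (see below), a list of three; "angular": the turn, a rotation vector about the tool's x, y, z scaled (see below), a list of three; "hand": the closure, from -1 (fully open) to 1 (shut), so that 0 is half open. In form: {"travel": [[dx, dy, dz], ...], "angular": [[ax, ay, az], ...], "hand": [hand, ...]}. A call has 1 to 20 rows; each row shifts and turns the commanded pose from where the row before left it, along the tool's axes as they then stand; what a row does not reach is not made up. The controller multiplies each number of a shift by 0.08 m and each number of a turn by 90 degrees. A row lasts 1/8 s, in which the tool goes at most 62.5 mm and 10.7 degrees, less where a joint would pass 70% of its speed; a pose out of reach is approached as far as the arm can. A call with a number of a shift or a turn outside -1 to 1 is refused whole. A call with a gripper value outside its range is refused whole. The fingers move at their own pace and stop on an object; "force" is the grip in N (left out, the last holds). Time passes only in rows, so rows that do not move let the fingers close. It gives the time, the measured TCP pose, the force and the opening at its end, in the units of the state.
- env.read_state(): the state, without advancing time (a new reading comes with each control period).
- env.camera(name): name is "scene" or "top" or "wrist"; returns a dict with "pixels" (384x512x3 uint8, red, green, blue), "depth" (384x512 float32, m along the optical axis (not along the pixel's ray), 0 where there is no reading), "mtx" (3x3 intrinsics, pixels), "k1" (the pictures are not rectified: a ray, as slopes to the right and down, at radius r is drawn at 1 + k1 r^2 times it, then the intrinsics apply), "origin" and "orientation" of the camera in the world; the wrist camera has in their place "mount" (4x4, takes a point from camera to tool coordinates, whose origin is the TCP and whose axes are the flange's). Camera axes: x right, y up, looking along -z (the intrinsics and any distortion apply to the point x, -y, -z); pixel columns grow to the right and rows downward; lengths in m; the calibration is good to about 2 mm. A picture is of the moment at which its call begins: read the wrist's pose just before it.
- env.hand_in(): hands the job in, once; it reports no verdict.
The state is a dict: "time_s": time; "q": joint angles; "qd": joint speeds; "effort": joint torques, N m; "eef_pos": TCP position; "orientation": TCP orientation; "ft_force": force on the tool from outside, world axes, zero at the start; "ft_torque": the same for the moment, N m; "opening": opening from 0.0 (shut) to 1.0 (fully open).
Only numpy, scipy, OpenCV 4.12 (cv2) and the standard library are available. Lean on these libraries where they do the work, as an engineer would, in place of code of your own. Each camera call takes 0.05 s, during which the arm holds its last target. There are 200 camera calls.

## Working session

There is one attempt and no reset: what is moved stays moved. The work goes in short steps, Python scripts to look and compute and a tool call to move; the robot and the scene stay as the last step left them, time stands still between calls to the robot, and variables do not carry over. Pictures are saved under pics/ and viewed, about 12 in all and at most 16, crops included, and the job is handed in when it is done.

Besides the shell and the picture viewer there is one more tool, called after ">>>" by a JSON object that holds its "method" and its "body". step_arm: Moves the arm, as the interface text tells. Its arguments: {"type":"object","properties":{"travel":{"type":"array","items":{"type":"array","items":{"type":"number"}}},"angular":{"type":"array","items":{"type":"array","items":{"type":"number"}}},"hand":{"type":"array","items":{"type":"number"}},"force":{"type":"number"}},"required":["travel","angular","hand"]}

```bash
mkdir -p pics; ls; cat > h.py <<'E'
import numpy as np, cv2
from scipy.spatial.transform import Rotation as R
from workcell import env
def rot(o):
    o=np.array(o,float)
    if o.shape==(3,3): return o
    return R.from_euler('xyz',o).as_matrix() if o.size==3 else R.from_quat(o).as_matrix()
def snap(name,f=None):
    s=env.read_state(); c=env.camera(name)
    if name=='wrist':
        T=np.eye(4);T[:3,:3]=rot(s['orientation']);T[:3,3]=s['eef_pos'];c['T']=T@np.array(c['mount'])
    else:
        T=np.eye(4);T[:3,:3]=rot(c['orientation']);T[:3,3]=c['origin'];c['T']=T
    if f: cv2.imwrite('pics/'+f,c['pixels'][:,:,::-1])
    np.savez('last_'+name,**{k:np.array(c[k]) for k in('pixels','depth','mtx','k1','T')})
    return c
def ray(c,u,v):
    K=np.array(c['mtx']);d=np.array([(u-K[0,2])/K[0,0],(v-K[1,2])/K[1,1]]);p=d.copy()
    for _ in range(20): p=d/(1+float(c['k1'])*(p@p))
    return c['T'][:3,:3]@np.array([p[0],-p[1],-1.0])
def atz(c,u,v,z):
    r=ray(c,u,v);o=c['T'][:3,3];return o+r*(z-o[2])/r[2]
def dep(c,u,v):
    d=c['depth'][int(round(v)),int(round(u))];return c['T'][:3,3]+ray(c,u,v)*d
def cloud(c):
    K=np.array(c['mtx']);h,w=c['depth'].shape;u,v=np.meshgrid(np.arange(w),np.arange(h))
    d=np.stack([(u-K[0,2])/K[0,0],(v-K[1,2])/K[1,1]],-1);p=d.copy()
    for _ in range(20): p=d/(1+float(c['k1'])*(p**2).sum(-1,keepdims=True))
    q=np.stack([p[...,0],-p[...,1],-np.ones((h,w))],-1)*c['depth'][...,None]
    return q@c['T'][:3,:3].T+c['T'][:3,3]
def load(n): return dict(np.load(f'last_{n}.npz'))
def pix(c,P):
    p=c['T'][:3,:3].T@(np.array(P)-c['T'][:3,3]);x=np.array([p[0],-p[1]])/-p[2];x=x*(1+float(c['k1'])*(x@x))
    K=np.array(c['mtx']);return np.array([K[0,0]*x[0]+K[0,2],K[1,1]*x[1]+K[1,2]])
E
python3 - <<'E'
from h import *
for n in('top','scene'):
    c=snap(n); cv2.imwrite(f'pics/{n}0.png',c['pixels'][:,:,::-1]); print(n,c['T'].round(3).tolist(),c['mtx'],c['k1'])
print(env.read_state())
E
```

```text
pics
top [[-0.006, 0.996, -0.093, 0.439], [-1.0, -0.006, 0.006, 0.037], [0.006, 0.093, 0.996, 1.279], [0.0, 0.0, 0.0, 1.0]] [[435.22472205   0.         251.18128803]
 [  0.         435.22472205 195.93135426]
 [  0.           0.           1.        ]] -0.042372082259179725
scene [[-0.243, -0.763, 0.599, 1.22], [0.97, -0.197, 0.143, 0.175], [0.009, 0.616, 0.788, 0.946], [0.0, 0.0, 0.0, 1.0]] [[462.57645769   0.         252.7538382 ]
 [  0.         462.57645769 184.70427956]
 [  0.           0.           1.        ]] -0.17093084316117588
{'time_s': 0.1, 'q': array([-1.42182749e+00,  2.59313458e-01,  1.53598662e+00,  8.56791823e-06,
        1.34802504e+00, -2.02813820e-01]), 'qd': array([ 0.00077977,  0.00018175, -0.00300093, -0.00221135,  0.00142474,
       -0.0007955 ]), 'effort': array([ 2.14012252e-03, -4.46969175e+01, -2.91250437e+01, -1.57758905e-04,
        6.32474184e-03,  2.31641224e-05]), 'eef_pos': array([ 0.18945841, -0.51581941,  0.23052931]), 'orientation': array([-3.13989738e+00, -3.57145743e-04,  3.51780458e-01]), 'ft_force': array([-0.44132001, -0.27134023, -0.15393856]), 'ft_torque': array([0.00021919, 0.01417038, 0.00909408]), 'opening': 0.9973768357616429}
```

View pics/top0.png

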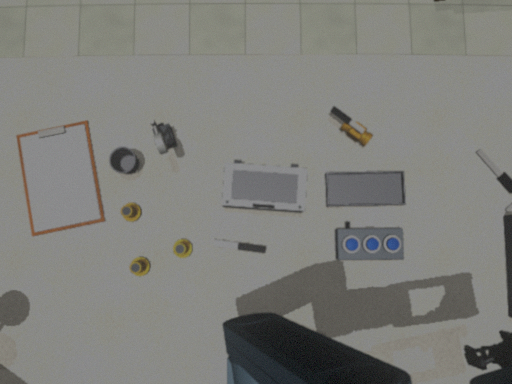

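View pics/scene0.png

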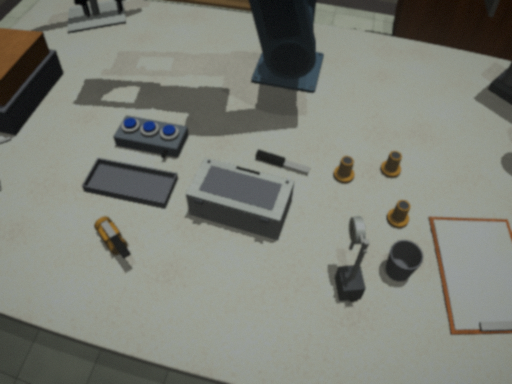

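The top view shows three connectors at (131,212), (140,266) and (183,248). The blade is at (215–266,245), the jig at (265,187), the tray at (365,188) and the buttons at (352/372/392,244). Next I'll enlarge the view and measure.

```bash
python3 - <<'E'
from h import *
c=load('top');s=load('scene')
im=c['pixels'][140:280,115:415,::-1];cv2.imwrite('pics/crop0.png',cv2.resize(im,None,fx=2.65,fy=2.65,interpolation=cv2.INTER_CUBIC))
for n,u,v in[('c',131,210),('c',139,265),('c',183,246),('bl',251,247),('blend',266,249),('tip',215,242),('tray',365,188),('L',352,244),('M',372,244),('R',392,244),('cover',265,187),('strip',264,206),('bench',300,230)]:
    print(n,dep(c,u,v).round(4))
P=cloud(c)
# clusters by height
def reg(m,name):
    q=P[m]; r=cv2.minAreaRect((q[:,:2]*1000).astype(np.float32)); print(name,len(q),q.mean(0).round(4),r)
V,U=np.mgrid[:384,:512]
reg((P[...,2]>.075)&(P[...,2]<.1)&(U>210)&(U<315)&(V>150)&(V<220),'coverTop')
for n,u,v in[('c',131,210),('c',139,265),('c',183,246)]:
    reg((P[...,2]>.052)&(abs(U-u)<14)&(abs(V-v)<14),n)
reg((P[...,2]>.012)&(U>205)&(U<275)&(V>232)&(V<258),'handle')
reg((P[...,2]>.03)&(U>330)&(U<410)&(V>220)&(V<265),'box')
reg((P[...,2]>.015)&(U>318)&(U<412)&(V>165)&(V<212),'tray')
S=cloud(s)
for n,u,v in[('c',345,160),('c',393,156),('c',400,204),('handle',270,157),('tip',307,170),('strip',247,170),('L',170,131),('M',150,128),('R',131,124)]: print('scene',n,dep(s,u,v).round(4))
E
```

```text
c [0.5145 0.3673 0.0605]
c [0.3612 0.343  0.0579]
c [0.4134 0.2202 0.0609]
bl [0.4087 0.0308 0.0276]
blend [ 0.4018 -0.0133 -0.005 ]
tip [0.4234 0.1349 0.0122]
tray [ 0.5794 -0.3085  0.0015]
L [ 0.4158 -0.2507  0.0628]
M [ 0.4152 -0.3084  0.0576]
R [ 0.4148 -0.3628  0.0646]
cover [ 0.5743 -0.0085  0.0869]
strip [ 0.5223 -0.0055  0.0798]
bench [ 0.4567 -0.1136 -0.0021]
coverTop 3639 [ 0.5782 -0.0075  0.0856] ((581.69189453125, -8.161613464355469), (230.56427001953125, 129.3905792236328), 85.09713745117188)
c 124 [0.5114 0.3719 0.0902] ((485.5129699707031, 215.8193817138672), (367.53094482421875, 32.27260208129883), 80.35413360595703)
c 132 [0.3577 0.3454 0.0887] ((402.7546691894531, 206.10763549804688), (33.437496185302734, 343.49920654296875), 17.62137222290039)
c 128 [0.4082 0.223  0.0988] ((414.1417541503906, 140.8957061767578), (33.72760772705078, 210.18882751464844), 4.286443710327148)
handle 308 [0.4128 0.0522 0.0691] ((422.6205139160156, 62.34226989746094), (149.31593322753906, 39.04234313964844), 81.97845458984375)
box 2138 [ 0.4164 -0.3041  0.0502] ((426.0763854980469, -183.51951599121094), (441.9761962890625, 105.46688842773438), 89.44557189941406)
tray 388 [ 0.5699 -0.2888  0.0872] ((554.8565673828125, -186.6772918701172), (137.23324584960938, 485.5863342285156), 11.601962089538574)
scene c [0.4142 0.2229 0.066 ]
scene c [0.3601 0.3457 0.0581]
scene c [0.5143 0.3713 0.06  ]
scene handle [0.4167 0.029  0.0243]
scene tip [0.4283 0.1319 0.0149]
scene strip [ 0.5262 -0.0057  0.087 ]
scene L [ 0.4233 -0.2467  0.0594]
scene M [ 0.427  -0.3034  0.0608]
scene R [ 0.428  -0.3591  0.0639]
```

View pics/crop0.png

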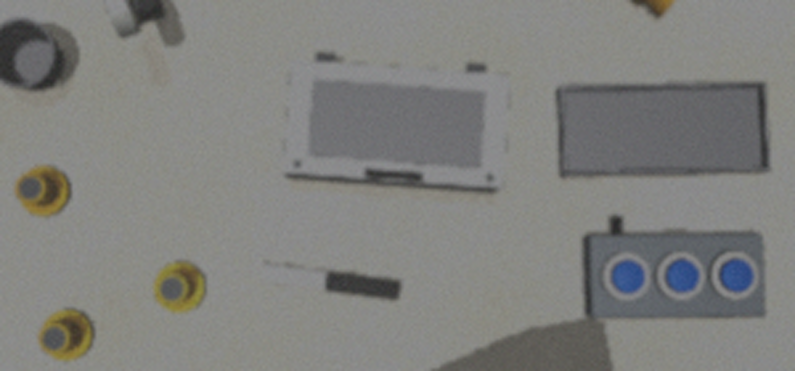

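Rough positions are known. I'll compute them at known heights and work out the first move.

```bash
cat >> h.py <<'E'
def plan(pos,yaw,frm=None,pitch=0.0):
    """tool-frame shift (units of .08 m) and turn (units of 90deg) to reach tool-down pose with yaw; shift done before turn"""
    s=env.read_state(); A=rot(s['orientation']); p=np.array(s['eef_pos']) 
    B=R.from_euler('z',yaw).as_matrix()@R.from_euler('y',pitch).as_matrix()@np.diag([1,-1,-1.])
    d=A.T@(np.array(pos)-p)/.08; w=R.from_matrix(A.T@B).as_rotvec()/(np.pi/2)
    print('shift',d.round(3),'turn',w.round(3))
E
python3 - <<'E'
from h import *
c=load('top')
f=lambda x,y,z:atz(c,x/2.65+115-.3,y/2.65+140-.3,z).round(4)
A=f(287,174,.082);B=f(497,188,.082);print('cover front corners',A,B,'yaw',np.arctan2(-(A-B)[0],(A-B)[1]))
print('cover back',f(290,63,.086),f(508,76,.086)); print('strip',f(366,175,.086),f(422,179,.086))
print('handle',f(327,282,.024),f(400,289,.024),'tip',f(265,264,.0135))
for p in[(31,188),(55,337),(172,288)]:print('conn',f(*p,.062))
for p in[(628,276),(682,275),(736,274)]:print('btn',f(*p,.062))
for p in[(556,87),(766,83),(768,170),(561,176)]:print('tray',f(*p,.024))
plan([.41,.04,.25],1.38)
E
```

```text
cover front corners [0.5246 0.1076 0.082 ] [ 0.5087 -0.1108  0.082 ] yaw -0.07267398418847013
cover back [0.6407 0.1042 0.086 ] [ 0.6257 -0.1239  0.086 ]
strip [0.5228 0.0255 0.086 ] [ 0.5183 -0.0326  0.086 ]
handle [0.4114 0.0678 0.024 ] [ 0.4034 -0.0111  0.024 ] tip [0.4311 0.1357 0.0135]
conn [0.5127 0.3798 0.062 ]
conn [0.3563 0.3518 0.062 ]
conn [0.4068 0.2295 0.062 ]
btn [ 0.4162 -0.2501  0.062 ]
btn [ 0.4167 -0.3074  0.062 ]
btn [ 0.4173 -0.365   0.062 ]
tray [ 0.623 -0.185  0.024]
tray [ 0.6265 -0.4186  0.024 ]
tray [ 0.5299 -0.417   0.024 ]
tray [ 0.5248 -0.1883  0.024 ]
shift [ 4.982 -5.573 -0.232] turn [-0.001 -0.001 -0.655]
```

>>> {"method": "step_arm", "body": {"travel": [[0.5,-0.56,-0.02],[0.5,-0.56,-0.02],[0.5,-0.56,-0.02],[0.5,-0.56,-0.02],[0.5,-0.56,-0.02],[0.5,-0.56,-0.02],[0.5,-0.56,-0.02],[0.5,-0.56,-0.02],[0.5,-0.56,-0.02],[0.48,-0.53,-0.02],[0,0,0],[0,0,0],[0,0,0],[0,0,0],[0,0,0],[0,0,0],[0,0,0],[0,0,0],[0,0,0]], "angular": [[0,0,0],[0,0,0],[0,0,0],[0,0,0],[0,0,0],[0,0,0],[0,0,0],[0,0,0],[0,0,0],[0,0,0],[0,0,-0.11],[0,0,-0.11],[0,0,-0.11],[0,0,-0.11],[0,0,-0.11],[0,0,-0.105],[0,0,0],[0,0,0],[0,0,0]], "hand": [-1,-1,-1,-1,-1,-1,-1,-1,-1,-1,-1,-1,-1,-1,-0.2,-0.2,-0.2,-0.2,-0.2]}}

```text
time_s: 2.48
eef_pos: [0.4099, 0.0393, 0.2473]
orientation: [-3.141, -0.0, 1.379]
ft_force: [0.4, 0.4, 0.2]
opening: 0.599
```

```bash
python3 - <<'E'
from h import *
c=snap('wrist','w1.png');snap('top');print(c['T'].round(3).tolist(),c['mtx'],c['k1'])
c['T'][:3,3]
for P in[[.4074,.0284,.024],[.4311,.1357,.0135],[.5205,-.003,.086]]:print(pix(c,P))
s=env.read_state();print(s['eef_pos'],s['orientation'],s['opening'])
E
```

```text
[[0.982, 0.18, 0.062, 0.424], [-0.191, 0.928, 0.32, 0.122], [-0.0, -0.326, 0.945, 0.391], [0.0, 0.0, 0.0, 1.0]] [[280.99793505   0.         254.93289025]
 [  0.         280.99793505 195.55745787]
 [  0.           0.           1.        ]] -0.05339190709738435
[256.0042235  173.41934287]
[258.28727933  87.00146686]
[357.503897   194.85985147]
[0.40996486 0.03929151 0.24728725] [-3.14151831e+00 -3.47222035e-05  1.37963043e+00] 0.5990144932847971
```

View pics/w1.png

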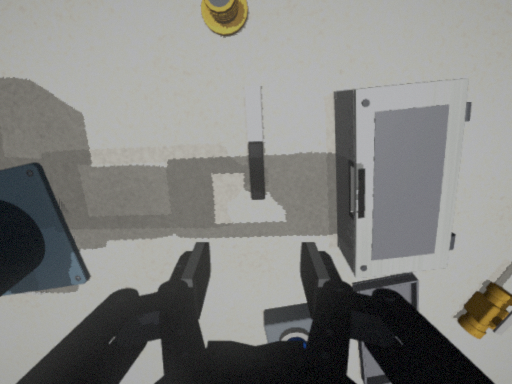

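The wrist view shows the handle's top face centred at about (257,170), running from (256,141) to (259,199). The blade tip is at (254,87), and the notch frame is at (353,188) with the cover strip at (361,192).

```bash
python3 - <<'E'
from h import *
c=load('wrist')
a=atz(c,256,141.5,.024);b=atz(c,259,199,.024);t=atz(c,254,87,.0135);print(a,b,(a+b)/2,t)
d=t-b;print('yaw',np.arctan2(d[1],d[0]), np.arctan2((a-b)[1],(a-b)[0]),np.linalg.norm(a-b),np.linalg.norm(t[:2]-b[:2]))
for p in[(361,169),(361,217),(335,91),(352,275),(466,80),(458,267)]:print('cov',atz(c,*p,.086).round(4))
print('notch frame', atz(c,352,160,.072),atz(c,352,214,.072))
print('conn', atz(c,222,2,.062))
E
```

```text
[0.41549111 0.0703206  0.024     ] [ 0.40454987 -0.00827118  0.024     ] [0.41002049 0.03102471 0.024     ] [0.42578736 0.13673355 0.0135    ]
yaw 1.425369592603933 1.4324693666040398 0.079349728153316 0.1465517129488076
cov [0.5267 0.027  0.086 ]
cov [ 0.5226 -0.0317  0.086 ]
cov [0.5065 0.1146 0.086 ]
cov [ 0.5061 -0.1112  0.086 ]
cov [0.6447 0.102  0.086 ]
cov [ 0.6455 -0.1287  0.086 ]
notch frame [0.52179993 0.03533055 0.072     ] [ 0.51634832 -0.03255051  0.072     ]
conn [0.40938191 0.22265769 0.062     ]
```

>>> {"method": "step_arm", "body": {"travel": [[0.088,0.01,0.5],[0,0,0.6],[0,0,0.6],[0,0,0.6],[0,0,0.4],[0,0,0.2],[0,0,0.12],[0,0,0],[0,0,0],[0,0,0],[0,0,0],[0,0,0],[0,0,0],[0,0,0],[0,0,0]], "angular": [[0,0,-0.032],[0,0,0],[0,0,0],[0,0,0],[0,0,0],[0,0,0],[0,0,0],[0,0,0],[0,0,0],[0,0,0],[0,0,0],[0,0,0],[0,0,0],[0,0,0],[0,0,0]], "hand": [-0.2,-0.2,-0.2,-0.2,-0.2,-0.2,-0.2,-0.2,-0.2,1,1,1,1,1,1], "force": 110}}

```text
time_s: 4.45
eef_pos: [0.4126, 0.046, 0.0067]
orientation: [3.14, 0.0, 1.431]
ft_force: [-1.8, -0.6, 9.0]
opening: 0.207
```

>>> {"method": "step_arm", "body": {"travel": [[0,0,-0.3],[0,0,-0.5],[0,0,-0.6],[0,0,-0.5],[0,0,0],[0,0,0],[0,0,0],[0,0,0],[0,0,0],[0,0,0],[0,0,0],[0,0,0],[0,0,0],[-0.23,0.47,0],[0,0,0],[0,0,0],[0,0,0]], "angular": [[0,0,0],[0,0,0],[0,0,0],[0,0,0],[0,0,0.106],[0,0,0.106],[0,0,0.106],[0,0,0.106],[0,0,0.106],[0,0,0.106],[0,0,0.106],[0,0,0.106],[0,0,0.107],[0,0,0],[0,0,0],[0,0,0],[0,0,0]], "hand": [1,1,1,1,1,1,1,1,1,1,1,1,1,1,1,1,1]}}

```text
time_s: 6.58
eef_pos: [0.3914, 0.0102, 0.1578]
orientation: [-3.141, -0.0, -0.069]
ft_force: [-1.0, 0.2, -1.2]
opening: 0.207
```

```bash
python3 - <<'E'
from h import *
c=snap('wrist')
cv2.imwrite('pics/w2.png',cv2.resize(c['pixels'][0:300,100:420,::-1],None,fx=2,fy=2,interpolation=cv2.INTER_CUBIC))
s=env.read_state();p=np.array(s['eef_pos']);print(p,s['orientation'],s['opening'],s['ft_force'])
X=rot(s['orientation'])[:,0];print('pred tip px',(pix(c,p+.095*X+[0,0,.0053])-[100,0])*2,'notch',(pix(c,[.518,-.001,.072])-[100,0])*2)
E
```

```text
[0.39143921 0.0102785  0.15776793] [-3.14144847e+00 -2.35713787e-04 -6.83602662e-02] 0.203903380883458 [ 0.12053017  0.34163129 -0.18563107]
pred tip px [309.88394321 140.08461314] notch [316.80093067  71.72137105]
```

View pics/w2.png

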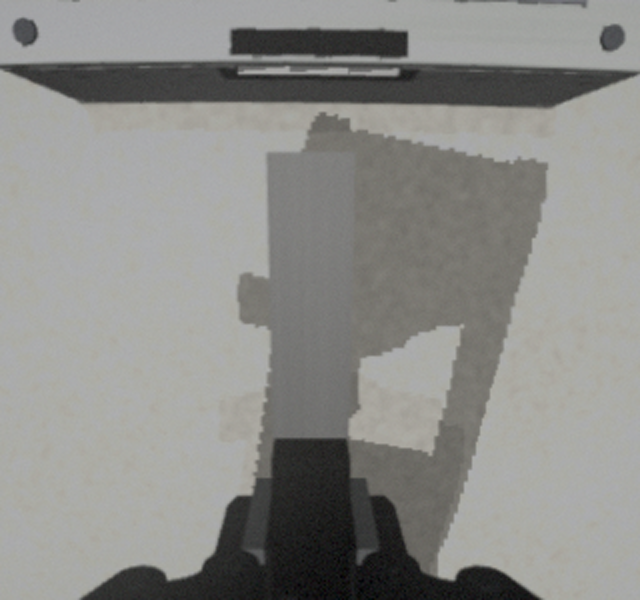

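The tip's leading edge is centred at (311,152), and the notch at (319,74), matching the prediction. Next I'll check the tip height and extension.

```bash
python3 - <<'E'
from h import *
c=load('wrist');s=env.read_state();p=np.array(s['eef_pos']);A=rot(s['orientation'])
g=lambda x,y:(100+x/2,y/2)
for q in[(311,156),(311,180),(311,250),(311,350),(311,425),(311,460)]:
    d=np.median([dep(c,g(*q)[0]+i,g(*q)[1]+j) for i in range(-6,7) for j in(-1,0,1)],axis=0);print(q,(A.T@(d-p)).round(4))
print('tip@z',A.T@(atz(c,*g(311,152),p[2]+.0068)-p),A.T@(atz(c,*g(311,152),p[2])-p))
for x,y,z in[(319,66,.078),(231,31,.086),(407,31,.086),(24,31,.086),(612,38,.086),(319,76,.072)]:print('jig',atz(c,*g(x,y),z).round(4))
E
```

```text
(311, 156) [ 0.0914  0.0002 -0.0079]
(311, 180) [ 0.0863  0.0002 -0.0075]
(311, 250) [ 0.0706  0.0003 -0.0078]
(311, 350) [ 0.0462  0.0003 -0.0079]
(311, 425) [ 0.0261  0.0003 -0.0077]
(311, 460) [ 0.0208  0.0002 -0.0178]
tip@z [ 0.09233833  0.00025001 -0.00677827] [9.28458270e-02 2.68266894e-04 2.18463628e-05]
jig [ 0.5186 -0.0018  0.078 ]
jig [0.53   0.0275 0.086 ]
jig [ 0.526 -0.032  0.086]
jig [0.5365 0.0985 0.086 ]
jig [ 0.5207 -0.103   0.086 ]
jig [ 0.5165 -0.0017  0.072 ]
```

>>> {"method": "step_arm", "body": {"travel": [[0,0.04,0.4],[0,0,0.5],[0,0,0.264],[0,0,0],[0.15,0,0],[0.15,0,0],[0.15,0,0],[0.15,0,0],[0.15,0,0],[0.12,0,0],[0,0,0]], "angular": [[0,0,0.005],[0,0,0],[0,0,0],[0,0,0],[0,0,0],[0,0,0],[0,0,0],[0,0,0],[0,0,0],[0,0,0],[0,0,0]], "hand": [1,1,1,1,1,1,1,1,1,1,1]}}

```text
time_s: 8.0
eef_pos: [0.4611, 0.0011, 0.0646]
orientation: [3.142, -0.0, -0.077]
ft_force: [-0.5, -0.6, -1.4]
opening: 0.202
```

```bash
python3 - <<'E'
from h import *
c=snap('wrist')
cv2.imwrite('pics/w3.png',cv2.resize(c['pixels'][0:280,100:420,::-1],None,fx=1.5,fy=1.5))
s=env.read_state();print(s['eef_pos'],s['orientation'],s['ft_force'],s['opening'])
E
```

```text
[0.46027709 0.00127694 0.06440087] [-3.14151478e+00  6.59771605e-04 -7.69596084e-02] [ 0.18055272 -0.17725756 -1.34445194] 0.2006026571530418
```

View pics/w3.png

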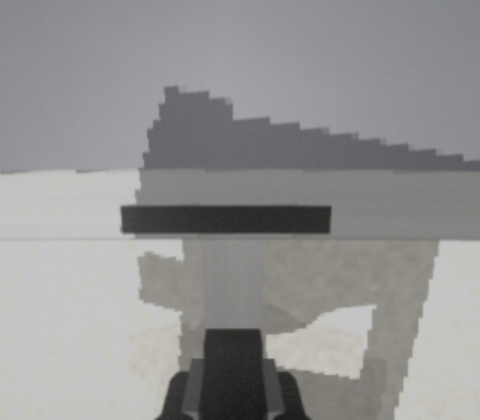

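The blade is in the notch, centred under the strip at (225,220). Now I'll lift it along the arc.

>>> {"method": "step_arm", "body": {"travel": [[0,0,-0.075],[0.008,0,-0.092],[0.008,0,-0.092],[0.024,0,-0.09],[0.024,0,-0.09],[0.04,0,-0.084],[0.04,0,-0.084],[0.053,0,-0.076],[0.053,0,-0.076],[0.065,0,-0.066],[0.065,0,-0.066],[0.075,0,-0.053],[0.075,0,-0.053],[0,0,0]], "angular": [[0,0,0],[0,0,0],[0,0,0],[0,0,0],[0,0,0],[0,0,0],[0,0,0],[0,0,0],[0,0,0],[0,0,0],[0,0,0],[0,0,0],[0,0,0],[0,0,0]], "hand": [1,1,1,1,1,1,1,1,1,1,1,1,1,1]}}

```text
time_s: 9.8
eef_pos: [0.5043, -0.0023, 0.145]
orientation: [3.141, -0.003, -0.077]
ft_force: [-1.3, 1.1, -2.0]
opening: 0.202
```

```bash
python3 - <<'E'
from h import *
c=snap('wrist');b=snap('scene')
cv2.imwrite('pics/w4.png',np.hstack([cv2.resize(c['pixels'][0:300,100:420,::-1],(400,375)),cv2.resize(b['pixels'][110:260,150:310,::-1],(400,375))]))
s=env.read_state();print(s['eef_pos'],s['orientation'],s['ft_force'],s['opening'])
E
```

```text
[ 0.50402929 -0.00232489  0.14487661] [ 3.14119751e+00 -3.11783281e-03 -7.71261139e-02] [-0.43426851  1.21350321 -1.14907734] 0.20307122198707347
```

View pics/w4.png

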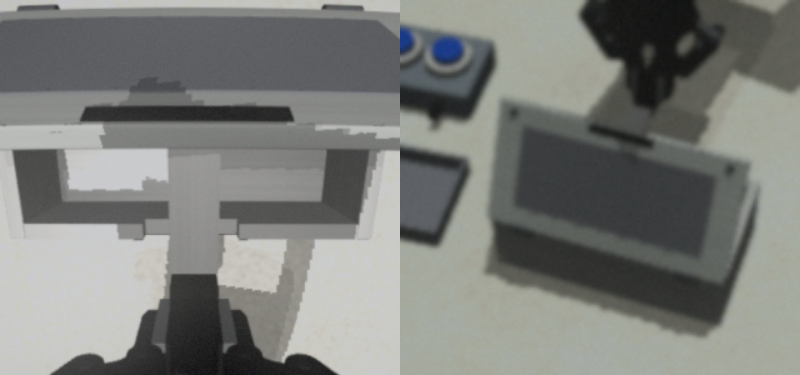

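The cover is about 55° up, resting on the tip. I'll push it forward past vertical.

>>> {"method": "step_arm", "body": {"travel": [[0.07,0,0],[0.08,0,0],[0.08,0,0],[0.09,0,0],[0.09,0,0],[0.09,0,0],[0.09,0,0],[0.09,0,0],[0.08,0,0],[0.07,0,0],[0,0,0]], "angular": [[0,0,0],[0,0,0],[0,0,0],[0,0,0],[0,0,0],[0,0,0],[0,0,0],[0,0,0],[0,0,0],[0,0,0],[0,0,0]], "hand": [1,1,1,1,1,1,1,1,1,1,1]}}

```text
time_s: 11.28
eef_pos: [0.5697, -0.0072, 0.1444]
orientation: [3.142, -0.001, -0.077]
ft_force: [-0.3, -0.8, -1.5]
opening: 0.202
```

>>> {"method": "step_arm", "body": {"travel": [[-0.3,0,0],[-0.5,0,0],[-0.6,0,0],[-0.3,0,-0.1],[0,0,0],[0,0,0]], "angular": [[0,0,0],[0,0,0],[0,0,0],[0,0,0],[0,0,0],[0,0,0]], "hand": [1,1,1,1,1,1]}}

```text
time_s: 12.02
eef_pos: [0.435, 0.0029, 0.1531]
orientation: [3.141, -0.003, -0.077]
ft_force: [-0.3, 0.5, -1.3]
opening: 0.205
```

```bash
python3 - <<'E'
from h import *
c=snap('wrist');b=snap('scene');snap('top')
cv2.imwrite('pics/w5.png',np.hstack([cv2.resize(c['pixels'][0:300,100:420,::-1],(400,375)),cv2.resize(b['pixels'][110:260,150:310,::-1],(400,375))]))
P=cloud(b);m=(P[...,2]>.11)&(P[...,0]>.6)&(P[...,0]<.75)&(abs(P[...,1])<.1);q=P[m];print(len(q));
if len(q)>20:
  k=np.polyfit(q[:,2],q[:,0]+.077*q[:,1],1);print('slope dx/dz',k, 'angle',np.pi/2+np.arctan(k[0]))
s=env.read_state();print(s['eef_pos'],s['orientation'],s['ft_force'],s['opening'])
t=load('top')
# tray corners
for p in[(556,87),(766,83),(768,170),(561,176)]:print((np.array(p)/2.65+[115,140]).round(1))
plan([.577,-.30,.2],-1.57)
E
```

```text
1313
slope dx/dz [0.28030239 0.63160796] angle 1.8440854103255864
[0.43435059 0.00310439 0.15230789] [ 3.14153508e+00 -7.69532571e-04 -7.70815722e-02] [-0.1349422   0.91493693 -2.31180602] 0.20441335229499216
[324.8 172.8]
[404.1 171.3]
[404.8 204.2]
[326.7 206.4]
shift [ 2.07   3.64  -0.594] turn [-0.   -0.    0.95]
```

View pics/w5.png

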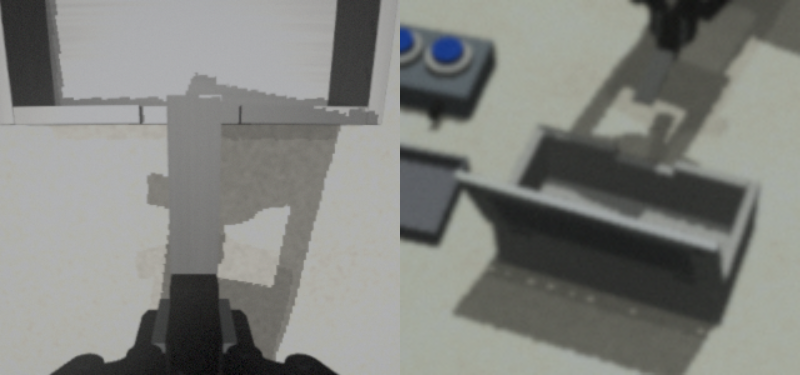

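The cover is fully open (about 1.84 rad). The blade goes to the tray now.

>>> {"method": "step_arm", "body": {"travel": [[0,0,-0.5],[0.34,0.576,-0.1],[0.34,0.576,0],[0.34,0.576,0],[0.34,0.576,0],[0.34,0.576,0],[0.34,0.574,0],[0,0,0],[0,0,0],[0,0,0],[0,0,0],[0,0,0],[0,0,0],[0,0,0],[0,0,0],[0,0,0],[0,0,0],[0,0,0]], "angular": [[0,0,0],[0,0,0],[0,0,0],[0,0,0],[0,0,0],[0,0,0],[0,0,0],[0,0,0.1056],[0,0,0.1056],[0,0,0.1056],[0,0,0.1056],[0,0,0.1056],[0,0,0.1056],[0,0,0.1056],[0,0,0.1056],[0,0,0.1056],[0,0,0],[0,0,0]], "hand": [1,1,1,1,1,1,1,1,1,1,1,1,1,1,1,1,1,1]}}

```text
time_s: 14.42
eef_pos: [0.5749, -0.2848, 0.1997]
orientation: [3.141, 0.0, -1.567]
ft_force: [-0.1, -0.5, -0.6]
opening: 0.205
```

```bash
python3 - <<'E'
from h import *
c=snap('wrist','w6.png')
plan([.576,-.285,.0105],-1.57)
s=env.read_state();print(s['eef_pos'])
E
```

```text
shift [ 0.003 -0.016  2.368] turn [0.    0.    0.002]
[ 0.57481145 -0.28483644  0.19993915]
```

View pics/w6.png

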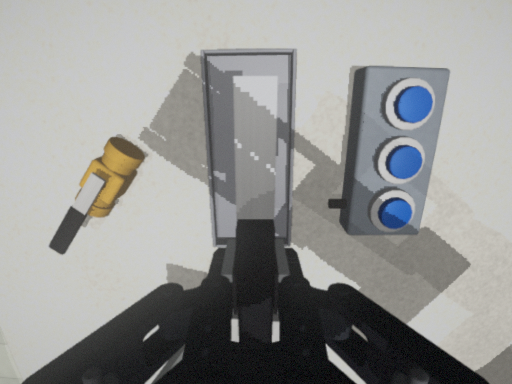

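```bash
python3 - <<'E'
from h import *
c=load('wrist')
q=[atz(c,*p,.024) for p in[(202,50),(296,49),(213,245),(292,245)]]
for a in q:print('tray',a.round(4))
print(np.mean(q,0))
for p in[(414,104),(405,160),(396,212)]:print('btn',atz(c,*p,.062).round(4))
E
```

```text
tray [ 0.6282 -0.4178  0.024 ]
tray [ 0.5311 -0.419   0.024 ]
tray [ 0.6263 -0.1915  0.024 ]
tray [ 0.525  -0.1919  0.024 ]
[ 0.57766806 -0.30507455  0.024     ]
btn [ 0.4185 -0.3666  0.062 ]
btn [ 0.4183 -0.3112  0.062 ]
btn [ 0.4182 -0.2534  0.062 ]
```

>>> {"method": "step_arm", "body": {"travel": [[0.04,-0.036,0.5],[0,0,0.6],[0,0,0.6],[0,0,0.3],[0,0,0.2],[0,0,0.1],[0,0,0.07],[0,0,0],[0,0,0],[0,0,0],[0,0,0],[0,0,0],[0,0,-0.2],[0,0,-0.5],[0,0,-0.6],[0,0,-0.6],[0,0,-0.5],[0,0,0]], "angular": [[0,0,0],[0,0,0],[0,0,0],[0,0,0],[0,0,0],[0,0,0],[0,0,0],[0,0,0],[0,0,0],[0,0,0],[0,0,0],[0,0,0],[0,0,0],[0,0,0],[0,0,0],[0,0,0],[0,0,0],[0,0,0]], "hand": [1,1,1,1,1,1,1,1,0.1,0.1,0.1,0.1,0.1,0.1,0.1,0.1,0.1,0.1]}}

```text
time_s: 16.73
eef_pos: [0.5795, -0.2893, 0.2088]
orientation: [-3.134, -0.006, -1.57]
ft_force: [0.1, -0.1, -0.4]
opening: 0.448
```

```bash
python3 - <<'E'
from h import *
c=snap('wrist');t=snap('top');snap('scene')
cv2.imwrite('pics/w7.png',np.hstack([cv2.resize(c['pixels'][20:300,150:350,::-1],(268,375)),cv2.resize(t['pixels'][150:290,110:310,::-1],(530,375),interpolation=cv2.INTER_CUBIC)]))
s=env.read_state();print(s['eef_pos'],s['opening'],s['orientation'])
plan([.41,.225,.23],-.077)
E
```

```text
[ 0.57704155 -0.28757459  0.20247477] 0.44637864233640223 [ 3.14085913e+00  5.27748483e-04 -1.56998096e+00]
shift [-6.409  2.083 -0.339] turn [ 0.     0.001 -0.95 ]
```

View pics/w7.png

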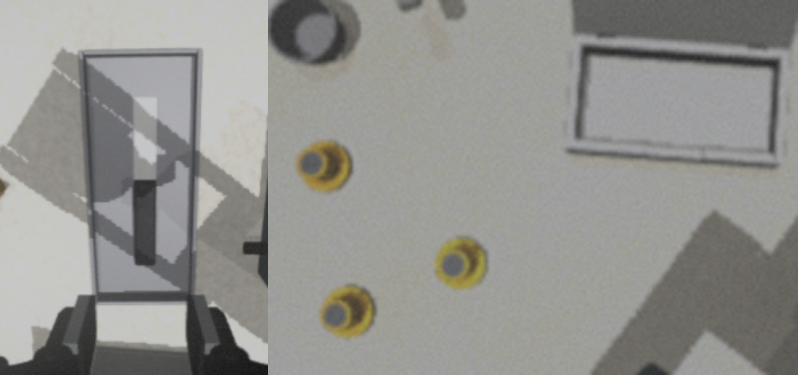

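The blade lies flat inside the tray, and the connectors are still in place. Next, the nearest connector.

>>> {"method": "step_arm", "body": {"travel": [[-0.642,0.209,-0.2],[-0.642,0.209,-0.2],[-0.642,0.209,0],[-0.642,0.209,0],[-0.642,0.209,0],[-0.642,0.209,0],[-0.642,0.209,0],[-0.642,0.209,0],[-0.642,0.209,0],[-0.642,0.209,0]], "angular": [[0,0,0],[0,0,0],[0,0,0],[0,0,0],[0,0,0],[0,0,0],[0,0,0],[0,0,0],[0,0,0],[0,0,0]], "hand": [-0.3,-0.3,-0.3,-0.3,-0.3,-0.3,-0.3,-0.3,-0.3,-0.3]}}

```text
time_s: 18.12
eef_pos: [0.4074, 0.1667, 0.2328]
orientation: [-3.141, 0.076, -1.496]
ft_force: [0.5, -0.4, 0.6]
opening: 0.647
```

>>> {"method": "step_arm", "body": {"travel": [[0,0,0],[0,0,0],[0,0,0],[0,0,0],[0,0,0],[0,0,0],[0,0,0],[0,0,0],[0,0,0],[0,0,0],[0,0,0],[0,0,0],[0,0,0],[0,0,0],[0,0,0],[0,0,0],[0,0,0],[0,0,0],[0,0,0],[0,0,0]], "angular": [[0,0,-0.1085],[0,0,-0.1085],[0,0,-0.1085],[0,0,-0.1085],[0,0,-0.1085],[0,0,-0.1085],[0,0,-0.1085],[0,0,-0.1085],[0,0,-0.1085],[0,0,-0.1085],[0,0,-0.1085],[0,0,-0.1085],[0,0,-0.1085],[0,0,-0.1085],[0,0,-0.1085],[0,0,-0.1085],[0,0,-0.1085],[0,0,-0.1055],[0,0,0],[0,0,0]], "hand": [-0.3,-0.3,-0.3,-0.3,-0.3,-0.3,-0.3,-0.3,-0.3,-0.3,-0.3,-0.3,-0.3,-0.3,-0.3,-0.3,-0.3,-0.3,-0.3,-0.3]}}

```text
time_s: 20.62
eef_pos: [0.4087, 0.1655, 0.2336]
orientation: [-3.138, -0.075, 1.562]
ft_force: [0.0, -0.2, 0.6]
opening: 0.648
```

```bash
python3 - <<'E'
from h import *
c=snap('wrist','w8.png');t=load('top')
f=lambda x,y,z:atz(t,(x-268)/2.65+110-.3,y/2.65+150-.3,z).round(4)
for p in[(568,150),(779,165),(786,44),(576,35)]:print('outer',f(*p,.078))
for p in[(588,142),(771,152)]:print('inner front',f(*p,.078))
for p in[(312,162),(335,316),(453,264)]:print('conn',f(*p,.062))
s=env.read_state();print(s['eef_pos'],s['opening'],s['orientation'],s['q'])
for P in([.412,.226,.062],[.514,.374,.062],[.36,.348,.062]):print(pix(c,P))
E
```

```text
outer [0.5223 0.1081 0.078 ]
outer [ 0.5053 -0.112   0.078 ]
outer [ 0.6329 -0.1216  0.078 ]
outer [0.6436 0.0996 0.078 ]
inner front [0.5305 0.0872 0.078 ]
inner front [ 0.5189 -0.1039  0.078 ]
conn [0.5121 0.3801 0.062 ]
conn [0.3506 0.353  0.062 ]
conn [0.4042 0.2297 0.062 ]
[0.40883131 0.16552167 0.2337404 ] 0.6504035514601937 [-3.13822333 -0.07538563  1.562169  ] [0.06769107 0.04225121 1.7911301  0.07813959 1.30659318 0.05583732]
[259.58913457 133.66263788]
[358.61320693 -13.26384514]
[208.5599028   14.63200589]
```

View pics/w8.png

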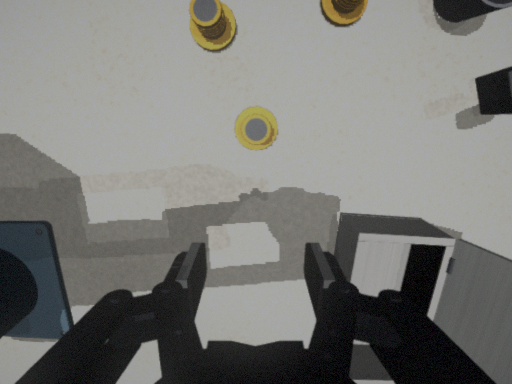

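The nearest connector's top is at (257,129), and another is at (206,10). The tool has a 4° tilt from hitting the joint 6 limit; I'll correct it.

```bash
python3 - <<'E'
from h import *
c=load('wrist')
a=atz(c,257,129,.062);b=atz(c,206,10,.062);print(a,b)
plan([*a[:2],.12],1.494)
E
```

```text
[0.4091401  0.23113364 0.062     ] [0.35752146 0.35247699 0.062     ]
shift [0.711 0.002 1.479] turn [-0.004 -0.048  0.043]
```

>>> {"method": "step_arm", "body": {"travel": [[0,0,0],[0.4,-0.03,0],[0.417,-0.03,0.42],[0,0,0.5],[0,0,0.5],[0,0,0.5],[0,0,0.4],[0,0,0.25],[0,0,0],[0,0,0]], "angular": [[-0.004,-0.048,0.043],[0,0,0],[0,0,0],[0,0,0],[0,0,0],[0,0,0],[0,0,0],[0,0,0],[0,0,0],[0,0,0]], "hand": [-0.3,-0.3,-0.3,-0.3,-0.3,-0.3,-0.3,-0.3,-0.3,-0.3]}}

```text
time_s: 21.92
eef_pos: [0.4101, 0.2313, 0.0293]
orientation: [3.139, -0.0, 1.497]
ft_force: [-0.4, -0.6, -0.7]
opening: 0.649
```

>>> {"method": "step_arm", "body": {"travel": [[0,0,0],[0,0,0],[0,0,0],[0,0,0],[0,0,0],[0,0,0]], "angular": [[0,0,0],[0,0,0],[0,0,0],[0,0,0],[0,0,0],[0,0,0]], "hand": [1,1,1,1,1,1], "force": 60}}

```text
time_s: 22.68
eef_pos: [0.4105, 0.2314, 0.0299]
orientation: [3.137, -0.001, 1.497]
ft_force: [-0.2, -0.2, 6.2]
opening: 0.384
```

>>> {"method": "step_arm", "body": {"travel": [[0,0,-0.4],[0,0,-0.6],[0,0,-0.5],[-0.525,0.329,0],[-0.525,0.329,0],[-0.525,0.329,0],[-0.525,0.329,0],[-0.525,0.329,0],[-0.525,0.329,0],[-0.525,0.33,0],[0,0,0],[0,0,0]], "angular": [[0,0,0],[0,0,0],[0,0,0],[0,0,0],[0,0,0],[0,0,0],[0,0,0],[0,0,0],[0,0,0],[0,0,0],[0,0,0],[0,0,0]], "hand": [1,1,1,1,1,1,1,1,1,1,1,1]}}

```text
time_s: 24.18
eef_pos: [0.5708, -0.0754, 0.1485]
orientation: [3.141, -0.001, 1.496]
ft_force: [-1.0, -0.1, -2.9]
opening: 0.38
```

```bash
python3 - <<'E'
from h import *
c=snap('wrist','w9.png');t=snap('top')
s=env.read_state();print(s['eef_pos'],s['opening'],s['orientation'],s['q'])
u=np.array([.997,-.077,0]);y=np.array([.077,.997,0]);C=np.array([.577,-.006,.078])
for a,b in[(-.05,.105),(.05,.105),(-.06,.115)]:print(pix(c,C+a*u+b*y).round(1))
plan([.5716,-.0758,.04],1.494)
E
```

```text
[ 0.57072441 -0.07448364  0.14879441] 0.37600458439953255 [ 3.14087856e+00 -6.60076395e-04  1.49809820e+00] [-3.24002111e-01  3.69819678e-01  1.58929179e+00  8.82818192e-04
  1.18195380e+00 -2.51638228e-01]
[182.4 -45.2]
[337.1 -44.5]
[166.1 -62.2]
shift [-0.017  0.011  1.36 ] turn [ 0.    -0.     0.003]
```

View pics/w9.png

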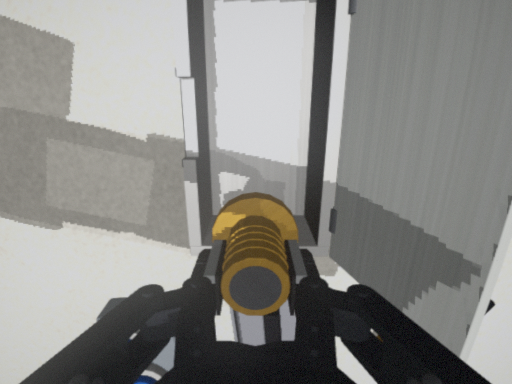

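```bash
python3 - <<'E'
from h import *
c=load('wrist')
u=np.array([.997,-.077,0]);y=np.array([.077,.997,0]);C=np.array([.577,-.006,.078])
for p in[(190,252),(330,256),(186,20),(350,20),(184,118)]:
    q=atz(c,*p,.078);print(p,q.round(4),'jig',((q-C)@u).round(4),((q-C)@y).round(4))
E
```

```text
(190, 252) [ 0.5095 -0.1126  0.078 ] jig -0.0591 -0.1115
(330, 256) [ 0.6312 -0.1257  0.078 ] jig 0.0632 -0.1152
(186, 20) [0.5325 0.0639 0.078 ] jig -0.0497 0.0663
(350, 20) [0.6435 0.056  0.078 ] jig 0.0616 0.0669
(184, 118) [ 5.218e-01 -4.000e-04  7.800e-02] jig -0.0554 0.0013
```

>>> {"method": "step_arm", "body": {"travel": [[-0.017,0.011,0.3],[0,0,0.4],[0,0,0.35],[0,0,0.2],[0,0,0.13],[0,0,0],[0,0,0],[0,0,0],[0,0,0],[0,0,0],[0,0,-0.3],[0,0,-0.5],[0,0,-0.6],[0,0,-0.5],[0,0,0]], "angular": [[0,0,0.003],[0,0,0],[0,0,0],[0,0,0],[0,0,0],[0,0,0],[0,0,0],[0,0,0],[0,0,0],[0,0,0],[0,0,0],[0,0,0],[0,0,0],[0,0,0],[0,0,0]], "hand": [1,1,1,1,1,1,0,0,0,0,0,0,0,0,0]}}

```text
time_s: 26.15
eef_pos: [0.5745, -0.0778, 0.1947]
orientation: [3.132, 0.002, 1.493]
ft_force: [0.1, 0.2, -0.2]
opening: 0.499
```

```bash
python3 - <<'E'
from h import *
t=snap('top')
s=env.read_state();print(s['eef_pos'],s['opening'],s['orientation'])
hsv=cv2.cvtColor(t['pixels'],cv2.COLOR_RGB2HSV)
m=((hsv[...,0]>12)&(hsv[...,0]<32)&(hsv[...,1]>120)).astype(np.uint8)
n,l,st,ce=cv2.connectedComponentsWithStats(m)
for i in range(1,n):
    if st[i,4]>60:print(ce[i].round(1),st[i],'flange-ish pos',atz(t,*ce[i],.02).round(4))
plan([.358,.352,.16],1.494); plan([.513,.378,.16],1.494)
E
```

```text
[ 0.57314872 -0.07738773  0.19225865] 0.5020408433654314 [3.13615033e+00 8.69466368e-04 1.49255575e+00]
[357.1 133.7] [342 123  30  22 221] flange-ish pos [ 0.739  -0.2852  0.02  ]
[285.4 193.8] [281 184  11  16  89] flange-ish pos [ 0.5617 -0.0702  0.02  ]
[132.9 212.6] [124 204  17  17 123] flange-ish pos [0.5093 0.3727 0.02  ]
[141.5 265.6] [132 257  17  18 125] flange-ish pos [0.3571 0.3454 0.02  ]
shift [ 5.141 -3.103  0.382] turn [ 0.003  0.001 -0.001]
shift [ 5.617 -1.197  0.392] turn [ 0.003  0.001 -0.001]
```

>>> {"method": "step_arm", "body": {"travel": [[0.41,-0.31,0.04],[0.41,-0.31,0.04],[0.41,-0.31,0.04],[0.41,-0.31,0.04],[0.41,-0.31,0.04],[0.41,-0.31,0.04],[0.41,-0.31,0.04],[0.41,-0.31,0.04],[0.41,-0.31,0.03],[0.41,-0.31,0.03],[0,0,0],[0,0,0]], "angular": [[0,0,0],[0,0,0],[0,0,0],[0,0,0],[0,0,0],[0,0,0],[0,0,0],[0,0,0],[0,0,0],[0,0,0],[0,0,0],[0,0,0]], "hand": [-0.3,-0.3,-0.3,-0.3,-0.3,-0.3,-0.3,-0.3,-0.3,-0.3,-0.3,-0.3]}}

```text
time_s: 27.7
eef_pos: [0.3504, 0.2688, 0.1589]
orientation: [3.141, 0.001, 1.493]
ft_force: [0.6, -0.5, -0.5]
opening: 0.655
```

```bash
cat >> h.py <<'E'
def conn(c,zflange=.012):
    """connectors in wrist view: fit flange ellipse by projecting circle; coarse search over brass-mask"""
    hsv=cv2.cvtColor(c['pixels'],cv2.COLOR_RGB2HSV)
    m=((hsv[...,0]>12)&(hsv[...,0]<32)&(hsv[...,1]>120)).astype(np.uint8)
    n,l,st,ce=cv2.connectedComponentsWithStats(m);out=[]
    for i in range(1,n):
        if st[i,4]<400: continue
        ys,xs=np.where(l==i)
        P=np.array([atz(c,x,y,zflange)[:2] for x,y in zip(xs[::3],ys[::3])])
        # the flange lies nearest the camera foot: centre of a 28 mm circle whose near rim fits
        h=cv2.convexHull(np.stack([xs,ys],1).astype(np.int32))[:,0]
        H=np.array([atz(c,x,y,zflange)[:2] for x,y in h]); cam=c['T'][:2,3]
        from scipy.optimize import least_squares
        k=H[np.argsort(np.linalg.norm(H-cam,axis=1))[:max(5,len(H)//2)]]
        g=least_squares(lambda q:np.linalg.norm(k-q,axis=1)-.028,P.mean(0)).x
        out.append(g);print('conn',st[i].tolist(),g.round(4))
    return out
E
python3 - <<'E'
from h import *
c=snap('wrist');conn(c);print(pix(c,[.358,.352,.062]))
cv2.imwrite('pics/w10.png',c['pixels'][0:300,100:420,::-1])
plan([.358,.352,.03],1.494)
E
```

```text
conn [390, 25, 82, 62, 2683] [0.5141 0.3819]
conn [229, 69, 56, 58, 1620] [0.3581 0.354 ]
[258.54700628  99.7982717 ]
shift [1.048 0.005 1.613] turn [ 0.001  0.001 -0.001]
```

View pics/w10.png

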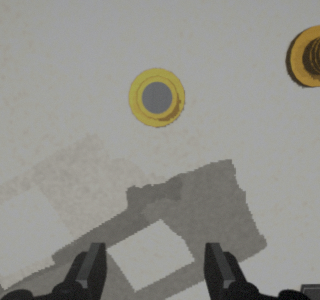

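Both detections agree: the tube top is at (257,98) in the full image, as predicted. Grasping.

>>> {"method": "step_arm", "body": {"travel": [[0.53,0,0],[0.53,0,0.1],[0,0,0.4],[0,0,0.5],[0,0,0.4],[0,0,0.22],[0,0,0],[0,0,0],[0,0,0],[0,0,0],[0,0,0],[0,0,0],[0,0,0],[0,0,-0.4],[0,0,-0.6],[0,0,-0.5],[0,0,0],[0,0,0]], "angular": [[0,0,0],[0,0,0],[0,0,0],[0,0,0],[0,0,0],[0,0,0],[0,0,0],[0,0,0],[0,0,0],[0,0,0],[0,0,0],[0,0,0],[0,0,0],[0,0,0],[0,0,0],[0,0,0],[0,0,0],[0,0,0]], "hand": [-0.3,-0.3,-0.3,-0.3,-0.3,-0.3,-0.3,1,1,1,1,1,1,1,1,1,1,1]}}

```text
time_s: 30.0
eef_pos: [0.3563, 0.3533, 0.1489]
orientation: [-3.141, 0.001, 1.493]
ft_force: [0.6, -0.3, -4.0]
opening: 0.378
```

```bash
python3 - <<'E'
from h import *
s=env.read_state();print(s['eef_pos'],s['opening'],s['orientation'],s['ft_force'])
plan([.577,-.006,.15],1.494)
E
```

```text
[0.35625493 0.35333637 0.14886565] 0.37827200414373896 [-3.14139017e+00  1.18006973e-03  1.49269232e+00] [ 0.55038918 -0.29881062 -3.99177491]
shift [-4.263  3.101 -0.01 ] turn [-0.     0.001 -0.001]
```

>>> {"method": "step_arm", "body": {"travel": [[-0.474,0.345,0],[-0.474,0.345,0],[-0.474,0.345,0],[-0.474,0.345,0],[-0.474,0.345,0],[-0.474,0.345,0],[-0.474,0.345,0],[-0.473,0.343,0],[-0.472,0.343,0],[0,0,0],[0,0,0]], "angular": [[0,0,0],[0,0,0],[0,0,0],[0,0,0],[0,0,0],[0,0,0],[0,0,0],[0,0,0],[0,0,0],[0,0,0],[0,0,0]], "hand": [1,1,1,1,1,1,1,1,1,1,1]}}

```text
time_s: 31.38
eef_pos: [0.5764, -0.0052, 0.1482]
orientation: [-3.138, -0.001, 1.492]
ft_force: [-1.0, -0.4, -3.2]
opening: 0.379
```

```bash
python3 - <<'E'
from h import *
s=env.read_state();print(s['eef_pos'],s['opening'],s['orientation'],s['ft_force'])
plan([.577,-.006,.038],1.494)
E
```

```text
[ 0.57638606 -0.00515818  0.1481842 ] 0.37910393045942486 [-3.13846270e+00 -1.18739082e-03  1.49176609e+00] [-1.04412223 -0.36913365 -3.19360096]
shift [-0.012  0.013  1.377] turn [-0.002 -0.001 -0.001]
```

>>> {"method": "step_arm", "body": {"travel": [[-0.012,0.012,0.3],[0,0,0.4],[0,0,0.35],[0,0,0.2],[0,0,0.13],[0,0,0],[0,0,0],[0,0,0],[0,0,0],[0,0,0],[0,0,-0.3],[0,0,-0.5],[0,0,-0.6],[0,0,-0.5],[0,0,0],[0,0,0]], "angular": [[0,0,0],[0,0,0],[0,0,0],[0,0,0],[0,0,0],[0,0,0],[0,0,0],[0,0,0],[0,0,0],[0,0,0],[0,0,0],[0,0,0],[0,0,0],[0,0,0],[0,0,0],[0,0,0]], "hand": [1,1,1,1,1,1,0,0,0,0,0,0,0,0,0,0]}}

```text
time_s: 33.38
eef_pos: [0.5784, -0.0065, 0.1917]
orientation: [3.14, -0.0, 1.493]
ft_force: [0.2, -0.1, -1.3]
opening: 0.5
```

```bash
python3 - <<'E'
from h import *
s=env.read_state();print(s['eef_pos'],s['opening'],s['orientation'],s['ft_force'])
plan([.513,.30,.16],1.494)
E
```

```text
[ 0.5783851  -0.00650873  0.19168051] 0.5004630364701802 [ 3.14048181e+00 -1.47774965e-04  1.49256527e+00] [ 0.22600555 -0.13556892 -1.32414452]
shift [ 3.756 -1.115  0.395] turn [ 0.001 -0.    -0.001]
```

>>> {"method": "step_arm", "body": {"travel": [[0.537,-0.16,0.05],[0.537,-0.16,0.05],[0.537,-0.16,0.06],[0.537,-0.16,0.06],[0.536,-0.16,0.06],[0.536,-0.16,0.06],[0.536,-0.155,0.06],[0,0,0],[0,0,0]], "angular": [[0,0,0],[0,0,0],[0,0,0],[0,0,0],[0,0,0],[0,0,0],[0,0,0],[0,0,0],[0,0,0]], "hand": [-0.3,-0.3,-0.3,-0.3,-0.3,-0.3,-0.3,-0.3,-0.3]}}

```text
time_s: 34.5
eef_pos: [0.5127, 0.2994, 0.1586]
orientation: [-3.141, 0.002, 1.493]
ft_force: [-0.8, -0.6, 0.4]
opening: 0.648
```

```bash
python3 - <<'E'
from h import *
c=snap('wrist');g=conn(c);t=snap('top');conn(t) if 0 else 0
cv2.imwrite('pics/w11.png',np.hstack([c['pixels'][0:300,100:420,::-1],cv2.resize(t['pixels'][150:280,110:310,::-1],(460,300),interpolation=cv2.INTER_CUBIC)]))
print(pix(c,[.513,.379,.062]))
if g: plan([*g[0],.029],1.494)
E
```

```text
conn [214, 0, 52, 15, 400] [0.5034 0.4865]
conn [225, 72, 55, 57, 1596] [0.5133 0.3807]
[249.97802586 105.03126855]
shift [ 2.33  -0.314  1.628] turn [ 0.001  0.001 -0.002]
```

View pics/w11.png

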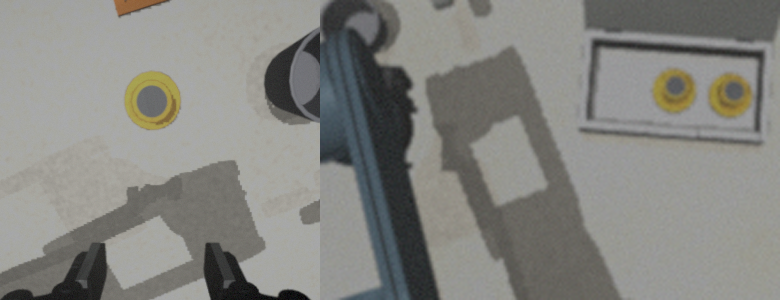

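The third connector is at (152,100) in the crop and the fit is consistent. The top view shows two connectors standing in the chamber.

>>> {"method": "step_arm", "body": {"travel": [[0.51,-0.035,0],[0.505,-0.035,0.1],[0,0,0.4],[0,0,0.5],[0,0,0.4],[0,0,0.22],[0,0,0],[0,0,0],[0,0,0],[0,0,0],[0,0,0],[0,0,0],[0,0,0],[0,0,-0.4],[0,0,-0.6],[0,0,-0.5],[0,0,0],[0,0,0]], "angular": [[0,0,0],[0,0,0],[0,0,0],[0,0,0],[0,0,0],[0,0,0],[0,0,0],[0,0,0],[0,0,0],[0,0,0],[0,0,0],[0,0,0],[0,0,0],[0,0,0],[0,0,0],[0,0,0],[0,0,0],[0,0,0]], "hand": [-0.3,-0.3,-0.3,-0.3,-0.3,-0.3,-0.3,1,1,1,1,1,1,1,1,1,1,1]}}

```text
time_s: 36.85
eef_pos: [0.5132, 0.381, 0.1492]
orientation: [-3.142, 0.001, 1.493]
ft_force: [-0.6, -0.2, -3.4]
opening: 0.381
```

```bash
python3 - <<'E'
from h import *
s=env.read_state();print(s['eef_pos'],s['opening'],s['orientation'],s['ft_force'])
plan([.5824,.0638,.15],1.494)
E
```

```text
[0.51322625 0.38100961 0.14919875] 0.3808861203196148 [-3.14151400e+00  9.33540665e-04  1.49278200e+00] [-0.62545852 -0.23499268 -3.366396  ]
shift [-3.886  1.171 -0.006] turn [-0.     0.001 -0.001]
```

>>> {"method": "step_arm", "body": {"travel": [[-0.486,0.146,0],[-0.486,0.146,0],[-0.486,0.146,0],[-0.486,0.146,0],[-0.486,0.147,0],[-0.486,0.147,0],[-0.485,0.147,0],[-0.485,0.146,0],[0,0,0],[0,0,0]], "angular": [[0,0,0],[0,0,0],[0,0,0],[0,0,0],[0,0,0],[0,0,0],[0,0,0],[0,0,0],[0,0,0],[0,0,0]], "hand": [1,1,1,1,1,1,1,1,1,1]}}

```text
time_s: 38.1
eef_pos: [0.5821, 0.0644, 0.1487]
orientation: [-3.14, -0.001, 1.492]
ft_force: [-0.7, 0.3, -2.5]
opening: 0.379
```

```bash
python3 - <<'E'
from h import *
s=env.read_state();print(s['eef_pos'],s['opening'],s['orientation'],s['ft_force'])
plan([.5824,.0638,.038],1.494)
E
```

```text
[0.58208389 0.06436258 0.14870516] 0.3791775167115359 [-3.13961200e+00 -6.25180870e-04  1.49180618e+00] [-0.68074288  0.30417224 -2.50526069]
shift [-0.008  0.007  1.384] turn [-0.001 -0.    -0.001]
```

>>> {"method": "step_arm", "body": {"travel": [[-0.008,0.007,0.3],[0,0,0.4],[0,0,0.35],[0,0,0.2],[0,0,0.13],[0,0,0],[0,0,0],[0,0,0],[0,0,0],[0,0,0],[0,0,-0.3],[0,0,-0.5],[0,0,-0.6],[0,0,-0.6],[0,0,-0.6],[0,0,0],[0,0,0],[0,0,0]], "angular": [[0,0,0],[0,0,0],[0,0,0],[0,0,0],[0,0,0],[0,0,0],[0,0,0],[0,0,0],[0,0,0],[0,0,0],[0,0,0],[0,0,0],[0,0,0],[0,0,0],[0,0,0],[0,0,0],[0,0,0],[0,0,0]], "hand": [1,1,1,1,1,1,0,0,0,0,0,0,0,0,1,1,1,1]}}

```text
time_s: 40.35
eef_pos: [0.5827, 0.0634, 0.2464]
orientation: [-3.14, -0.0, 1.492]
ft_force: [-0.6, 0.2, -0.5]
opening: -0.001
```

```bash
python3 - <<'E'
from h import *
t=snap('top');b=snap('scene')
cv2.imwrite('pics/w12.png',np.hstack([cv2.resize(t['pixels'][110:270,110:320,::-1],(420,320),interpolation=cv2.INTER_CUBIC),cv2.resize(b['pixels'][110:260,150:310,::-1],(340,320))]))
s=env.read_state();print(s['eef_pos'],s['opening'],s['orientation'])
plan([.730,-.015,.26],1.494)
E
```

```text
[0.58298383 0.06344725 0.24661975] -0.004746486800862485 [-3.14052625e+00 -9.19206660e-05  1.49248678e+00]
shift [-0.834  1.909 -0.169] turn [-0.001 -0.    -0.001]
```

View pics/w12.png

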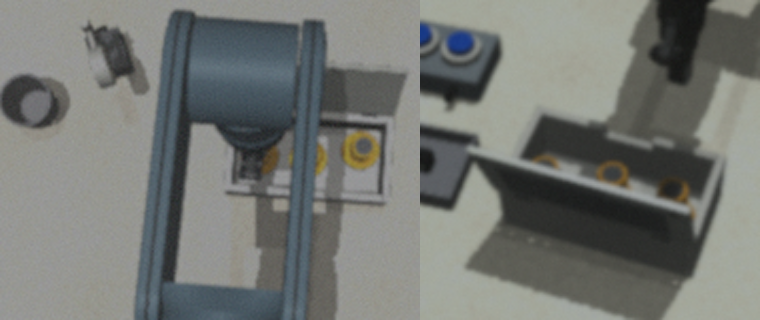

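All three connectors stand in the chamber. I'll now reach behind the open cover with closed fingers.

>>> {"method": "step_arm", "body": {"travel": [[-0.29,0,-0.17],[-0.29,0.5,0],[-0.29,0.6,0],[0,0.648,0],[0,0,0],[0,0,0.3],[0,0,0.4],[0,0,0.3],[0,0,0.19],[0,0,0],[0,0,0]], "angular": [[0,0,0],[0,0,0],[0,0,0],[0,0,0],[0,0,0],[0,0,0],[0,0,0],[0,0,0],[0,0,0],[0,0,0],[0,0,0]], "hand": [1,1,1,1,1,1,1,1,1,1,1]}}

```text
time_s: 41.82
eef_pos: [0.7183, -0.0169, 0.1681]
orientation: [3.138, 0.0, 1.493]
ft_force: [-0.4, -0.2, 0.3]
opening: -0.002
```

```bash
python3 - <<'E'
from h import *
b=snap('scene');c=snap('wrist')
cv2.imwrite('pics/w13.png',np.hstack([cv2.resize(c['pixels'][:,:,::-1],(400,300)),cv2.resize(b['pixels'][80:270,150:350,::-1],(316,300))]))
s=env.read_state();print(s['eef_pos'],s['orientation'],s['ft_force'])
E
```

```text
[ 0.71848062 -0.01699912  0.16840578] [3.13727307e+00 1.51524914e-04 1.49257521e+00] [ 0.10613985 -0.10164211 -0.09591731]
```

View pics/w13.png

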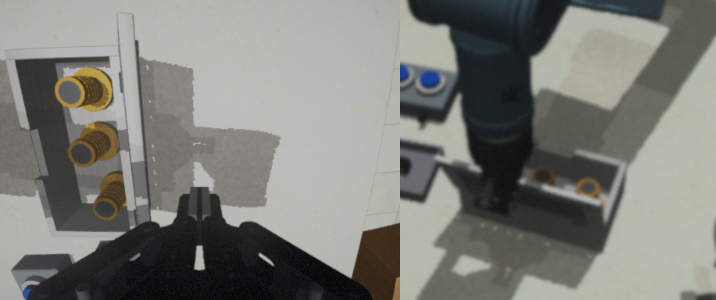

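The finger is behind the cover edge and clear of it (edge at column 130, fingers at 200 in the left panel). Now I'll pull the cover over along the arc.

>>> {"method": "step_arm", "body": {"travel": [[0,-0.123,0],[0,-0.123,0],[0,-0.123,0],[0,-0.123,0],[0,-0.123,0],[0,-0.123,0],[0,-0.129,0.012],[0,-0.129,0.012],[0,-0.129,0.013],[0,-0.121,0.054],[0,-0.121,0.054],[0,-0.121,0.054],[0,-0.092,0.092],[0,-0.092,0.092],[0,-0.092,0.092],[0,-0.046,0.087],[0,-0.046,0.087],[0,-0.046,0.087],[0,0,0]], "angular": [[0,0,0],[0,0,0],[0,0,0],[0,0,0],[0,0,0],[0,0,0],[0,0,0],[0,0,0],[0,0,0],[0,0,0],[0,0,0],[0,0,0],[0,0,0],[0,0,0],[0,0,0],[0,0,0],[0,0,0],[0,0,0],[0,0,0]], "hand": [1,1,1,1,1,1,1,1,1,1,1,1,1,1,1,1,1,1,1]}}

```text
time_s: 44.3
eef_pos: [0.5654, -0.0049, 0.1068]
orientation: [3.142, -0.0, 1.493]
ft_force: [-0.7, 0.0, -0.9]
opening: 0.0
```

```bash
python3 - <<'E'
from h import *
b=snap('scene');c=snap('wrist')
s=env.read_state();print(s['eef_pos'],s['orientation'],s['ft_force'])
P=cloud(b);H=np.array([.637,-.0106,.078]);u=np.array([.997,-.077,0]);y=np.array([.077,.997,0])
X=(P-H)@u;Y=(P-H)@y;Z=P[...,2]-.078
m=(X>-.12)&(X<-.02)&(Y>.04)&(Y<.11)&(Z>-.0)&(Z<.12);k=np.polyfit(X[m],Z[m],1);print(m.sum(),k,'angle',-np.arctan(k[0]))
E
```

```text
[ 0.56611763 -0.00500434  0.10745818] [ 3.14029057e+00 -1.35713028e-04  1.49257404e+00] [ 0.07904391 -0.91191173  0.36210887]
1138 [-0.2426408   0.00946506] angle 0.23804045469037882
```

>>> {"method": "step_arm", "body": {"travel": [[0,-0.03,0.07],[0,-0.03,0.07],[0,-0.03,0.07],[0,0,0.05],[0,0,0.03],[0,0,0.02],[0,0,0]], "angular": [[0,0,0],[0,0,0],[0,0,0],[0,0,0],[0,0,0],[0,0,0],[0,0,0]], "hand": [1,1,1,1,1,1,1]}}

```text
time_s: 45.28
eef_pos: [0.5584, -0.0044, 0.0858]
orientation: [3.14, 0.0, 1.493]
ft_force: [-10.2, 1.4, 25.9]
opening: 0.001
```

>>> {"method": "step_arm", "body": {"travel": [[0,0,-0.3],[0,0,-0.5],[0,0,0],[0,0,0]], "angular": [[0,0,0],[0,0,0],[0,0,0],[0,0,0]], "hand": [1,1,1,1]}}

```text
time_s: 45.78
eef_pos: [0.5585, -0.0043, 0.1463]
orientation: [3.141, -0.0, 1.493]
ft_force: [-0.2, -0.4, -1.1]
opening: 0.002
```

```bash
python3 - <<'E'
from h import *
b=snap('scene')
P=cloud(b);H=np.array([.637,-.0106,.078]);u=np.array([.997,-.077,0]);y=np.array([.077,.997,0])
X=(P-H)@u;Y=(P-H)@y;Z=P[...,2]-.078
m=(X>-.11)&(X<-.01)&(Y>.04)&(Y<.11)&(Z>-.01)&(Z<.12);k=np.polyfit(X[m],Z[m],1);print(m.sum(),k,'angle',-np.arctan(k[0]))
s=env.read_state();print(s['eef_pos'])
plan([.417,-.252,.11],1.494)
E
```

```text
1040 [0.00014876 0.00853118] angle -0.00014875705430325104
[ 0.55811089 -0.00428301  0.14572223]
shift [-3.225 -1.516  0.446] turn [-0.    -0.    -0.001]
```

The cover is shut (0.000 rad by depth fit). Now the buttons.

>>> {"method": "step_arm", "body": {"travel": [[-0.46,-0.217,0],[-0.46,-0.217,0],[-0.46,-0.217,0],[-0.46,-0.217,0],[-0.46,-0.216,0],[-0.46,-0.216,0],[-0.465,-0.216,0],[0,0,0.4],[0,0,0.046],[0,0,0]], "angular": [[0,0,0],[0,0,0],[0,0,0],[0,0,0],[0,0,0],[0,0,0],[0,0,0],[0,0,0],[0,0,0],[0,0,0]], "hand": [1,1,1,1,1,1,1,1,1,1]}}

```text
time_s: 47.08
eef_pos: [0.4177, -0.2515, 0.1104]
orientation: [3.141, -0.002, 1.493]
ft_force: [0.2, -0.1, 1.3]
opening: -0.002
```

```bash
python3 - <<'E'
from h import *
c=snap('wrist');t=snap('top')
s=env.read_state();print(s['eef_pos'])
def blue(c,n):
    hsv=cv2.cvtColor(c['pixels'],cv2.COLOR_RGB2HSV);m=((hsv[...,0]>100)&(hsv[...,0]<125)&(hsv[...,1]>150)).astype(np.uint8)
    k,l,st,ce=cv2.connectedComponentsWithStats(m)
    for i in range(1,k):
        if st[i,4]>40:print(n,st[i].tolist(),atz(c,*ce[i],.062).round(4))
blue(c,'w');blue(t,'t');blue(load('scene'),'s')
plan([.417,-.252,.08],1.494)
E
```

```text
[ 0.41850668 -0.25199663  0.1114275 ]
w [234, 195, 46, 43, 1423] [ 0.4175 -0.2494  0.062 ]
w [248, 318, 15, 31, 327] [ 0.4076 -0.3619  0.062 ]
s [125, 118, 10, 9, 76] [ 0.4211 -0.3672  0.062 ]
s [144, 122, 11, 9, 82] [ 0.4213 -0.3092  0.062 ]
s [163, 125, 12, 10, 82] [ 0.4209 -0.2521  0.062 ]
shift [-0.001 -0.02   0.393] turn [ 0.001  0.    -0.   ]
```

>>> {"method": "step_arm", "body": {"travel": [[0,-0.01,0.3],[0,0,0.2],[0,0,0.1],[0,0,0.06],[0,0,0.055],[0,0,0],[0,0,0]], "angular": [[0,0,0],[0,0,0],[0,0,0],[0,0,0],[0,0,0],[0,0,0],[0,0,0]], "hand": [1,1,1,1,1,1,1]}}

```text
time_s: 48.05
eef_pos: [0.4177, -0.2519, 0.0558]
orientation: [3.139, 0.0, 1.493]
ft_force: [-3.1, 6.7, 17.2]
opening: 0.005
```

The left button bottomed out (TCP at 55.8 mm, 17 N against a 5 N spring). Next, the right one.

>>> {"method": "step_arm", "body": {"travel": [[0,0,-0.3],[0,0,-0.35],[-0.474,0.04,0],[-0.474,0.04,0],[-0.474,0.04,0],[0,0,0],[0,0,0.25],[0,0,0.2],[0,0,0.1],[0,0,0.06],[0,0,0.04],[0,0,0],[0,0,0]], "angular": [[0,0,0],[0,0,0],[0,0,0],[0,0,0],[0,0,0],[0,0,0],[0,0,0],[0,0,0],[0,0,0],[0,0,0],[0,0,0],[0,0,0],[0,0,0]], "hand": [1,1,1,1,1,1,1,1,1,1,1,1,1]}}

```text
time_s: 49.68
eef_pos: [0.4178, -0.3655, 0.0559]
orientation: [3.14, -0.0, 1.493]
ft_force: [-5.1, 7.7, 15.9]
opening: -0.0
```

```bash
python3 -c "
from h import *
s=env.read_state();print(s['eef_pos'],s['ft_force']);plan([.4178,-.3095,.056],1.494)"
```

```text
[ 0.41782215 -0.3654673   0.05585349] [-5.11473965  7.67961171 15.85833344]
shift [ 0.697 -0.055 -0.002] turn [ 0.001 -0.    -0.001]
```

Right bottomed too. Now the middle one, then lift away.

>>> {"method": "step_arm", "body": {"travel": [[0,0,-0.3],[0,0,-0.35],[0.35,-0.03,0],[0.35,-0.03,0],[0,0,0],[0,0,0.25],[0,0,0.2],[0,0,0.1],[0,0,0.06],[0,0,0.04],[0,0,0],[0,0,0]], "angular": [[0,0,0],[0,0,0],[0,0,0],[0,0,0],[0,0,0],[0,0,0],[0,0,0],[0,0,0],[0,0,0],[0,0,0],[0,0,0],[0,0,0]], "hand": [1,1,1,1,1,1,1,1,1,1,1,1]}}

```text
time_s: 51.18
eef_pos: [0.4173, -0.3104, 0.0558]
orientation: [3.14, 0.001, 1.493]
ft_force: [-6.7, 5.7, 18.2]
opening: -0.001
```

>>> {"method": "step_arm", "body": {"travel": [[0,0,-0.3],[0,0,-0.5],[0,0,-0.7],[0,0,-0.7],[0,-0.5,-0.3],[0,0,0],[0,0,0],[0,0,0]], "angular": [[0,0,0],[0,0,0],[0,0,0],[0,0,0],[0,0,0],[0,0,0],[0,0,0],[0,0,0]], "hand": [1,1,1,1,1,1,1,1]}}

```text
time_s: 52.18
eef_pos: [0.3775, -0.3067, 0.2525]
orientation: [3.141, -0.002, 1.493]
ft_force: [-0.5, -0.3, -0.1]
opening: -0.0
```

```bash
python3 - <<'E'
from h import *
t=snap('top');b=snap('scene')
cv2.imwrite('pics/end.png',np.hstack([cv2.resize(t['pixels'][90:280,100:420,::-1],(480,285),interpolation=cv2.INTER_CUBIC),cv2.resize(b['pixels'][100:310,60:430,::-1],(320,285))]))
s=env.read_state();print(s['time_s'],s['eef_pos'],s['ft_force'])
P=cloud(b);H=np.array([.637,-.0106,.078]);u=np.array([.997,-.077,0]);y=np.array([.077,.997,0])
X=(P-H)@u;Y=(P-H)@y;Z=P[...,2]-.078
m=(X>-.11)&(X<-.01)&(abs(Y)<.1)&(Z>-.01)&(Z<.12);k=np.polyfit(X[m],Z[m],1);print(m.sum(),k)
E
```

```text
52.275 [ 0.37751835 -0.30669     0.25252899] [-0.30351849 -0.08243413 -0.58087232]
2859 [-0.00073519  0.0088061 ]
```

```bash
python3 -c "
from h import *
print(env.hand_in())"
```

```text
the job is handed in; nothing more can be done
None
```

The job is done and handed in at about 52 s of the 208 s allowed. I levered the cover open with the blade and laid the blade flat in the tray. Then I stood all three brass connectors in the chamber, shut the cover, and pressed the left, right and middle buttons in that order.

- **Cover:** after closing, a depth fit gave an angle of about 0.000 rad. A second fit after the last button press still showed it flat, to within 0.001 rad.
- **Buttons:** each one stopped at a fingertip height of about 55.8 mm, where fully down is 56 mm. The push was 16–18 N against the 5 N spring, so all three bottomed out.
- **Connectors and blade:** I saw the connectors upright in the chamber before closing the cover, and the blade flat in the tray right after releasing it.
- **Not checked:** the 16-picture limit refused my final overview picture. The last look at the blade, the valve, the indicator and the cup is therefore from earlier in the run. I commanded no moves near them after that.
- **Problem on the way:** the last wrist joint reached its limit on the first move to the connectors, which tilted the tool about 4°. I corrected this before grasping anything. The camera views disagreed by 2–6 mm in places, within what the grips and fits could take.

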